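# Weigh two centrifuge buckets against each other and bed the heavier one in its cradle

## Task

Set the two capped buckets gently on opposite pans of the balance and let go, so that it shows which is heavier. Leave the lighter one standing on its pan, lower the heavier one into the bore of the white cradle, and press it down onto the rubber cushion with about 12 N for a second (never forcing it with 25 N or more) before letting go. Keep the buckets upright and leave the other things on the bench where they are.

Things in the scene. Friction and masses are not known exactly. Their poses are not given: they have to be found in the camera images.
- bucket_a: one of two lookalike capped buckets, upright: aluminium cylinder 44 mm across, 68 mm tall (foot bevelled 3 mm), grey cap 48 mm across (top at 76 mm), round grip knob 26 mm across (76 to 112 mm high). 0.28 to 0.52 kg, the heavier by 0.1 kg or more, drawn anew each time; a loose sample inside shifts a few mm. Origin: centre of the underside, z up its axis
- bucket_b: the other bucket, same outside and origin as bucket_a
- balance: two-pan bench balance, fixed to the bench: white base 110 x 270 mm, 22 mm high, with a post to 44 mm in the middle. Origin: centre of the underside; its y runs from the right pan to the left pan, the pan centres at y = +100 mm and -100 mm
- pan_l: pan at the balance's +y end: level steel dish 90 mm across, 2 mm rim. Origin: centre of its upper face, z up; 62 mm above the bench when the balance is even. It travels 10 mm up and 10 mm down, slowly (damped), opposite to the other pan; the pan with the heavier load sinks
- pan_r: pan at the balance's -y end, like pan_l
- cradle: fixed white block 100 x 100 mm, 60 mm high, on a steel foot 126 mm square. Origin: centre of the underside, z up. In its middle a round upright bore 46 mm across (3 mm bevel at the mouth, 60 mm high) over a springy flat rubber cushion. The cushion's top is 14 to 36 mm above the bench, different each time, not reported; it yields about 1 mm per 9 N, 6 mm at most
- reagent_bottle: amber bottle 60 mm in diameter, 110 mm tall, standing: bystander. Origin: centre of the underside
- dish_stack: two clear culture dishes stacked, 92 mm in diameter, 26 mm high: bystander. Origin: centre of the underside
- tip_box: blue box with clear lid, 85 x 120 x 70 mm: bystander. Origin: centre of the underside
- tube: clear capped tube lying along its x, 113 mm long, 22 mm high: bystander. Origin: under its middle
- spare_ring: black rubber ring lying flat, 48 mm outside, 32 mm inside, 12 mm high: bystander. Origin: centre of the underside
There are look-alikes about, which are no part of the job. Leave any blue look-alike of the bucket_b alone. What is shaped like the bucket_a but green is not meant.

How it is judged:
By the outcome, as a careful person would: the job done as asked, in the order asked, and still so for the second after the job is handed in, with the robot touching nothing.
It also fails if it takes over 72 s, if anything falls off the work surface, if the arm or the gripper's body presses on something with over 40 N, if the wrist force passes 120 N, or if a joint passes its speed limit or range.

## Robot

A 6-joint arm with a two-finger parallel gripper is mounted at the origin on the work surface. World frame = base frame: x ahead of the robot, y to its left, z up, the work surface at z = 0. Lengths are in m, angles in rad, forces in N, time in s.
With the tool pointing down it reaches from about 0.35 to 0.775 m from the base axis. Payload 5.5 kg.
Tool frame: the origin (TCP) lies on the centre line of the jaws, within the pads' length; the fingertips stand 11 mm ahead of it and the grasp point (between the pads) lies 8 mm behind it (env.tip_reach is the distance from the TCP to the fingertips, in m); z points along the fingers, x is the direction in which the jaws open and shut, and the axes are right-handed (so a half turn about z gives the same grasp; the last joint's range is limited). The gripper opens to 85 mm and grips with 20 to 120 N. Pads are 22 mm wide; open, the fingers measure 114 mm over their backs; the gripper's body (76 mm by 85 mm) begins 54 mm behind the grasp point. The pads swing forward as they close: fully open they stand 13 mm farther back than shut.
Start: joints at [-1.446, 0.313, 0.046, 1.304, 0, 1.431], TCP at [0.15, -0.555, 0.242] pointing down, gripper open.
Joint ranges: [-2.76, 2.76], [-0.86, 1.69], [-1.03, 1.26], [-2.2, 2.34], [-1.47, 1.5], [-3.14, 3.14]. Speed limits (rad/s): [2.57, 2.57, 3.14, 3.14, 3.14, 3.14].

## Interface

Orientations are given as a unit quaternion [w, x, y, z].
In Python, from workcell import env gives the robot as it stands.
- The arm moves only by the tool carry_out, never from a script. Its argument "moves" is one flat list of numbers, 7 for each row, row after row: the gripper command: -1 is shut, 1 is fully open, values between are in proportion, then the shift along the tool's x, y, z in m, then the turn, a rotation vector about the tool's x, y, z in degrees. A call has exactly 5 rows; each row shifts and turns the pose as measured when the row begins, along the tool's axes as they then stand; what a row does not reach is not made up. A row lasts 1/8 s, in which the tool goes at most 62.5 mm and 10.7 degrees, less where a joint would pass 70% of its speed; a pose out of reach is approached as far as the arm can. A call is refused whole if a number of a shift passes 0.0625 or a number of a turn 10.7, either way. A call with a gripper value outside its range is refused whole. The fingers move at their own pace and stop on an object; "squeeze" is the grip in N (left out, the last holds). Time passes only in rows, so rows that do not move let the fingers close, or fill a call up. It gives the time, the measured TCP pose, the force and the opening at its end, in the units of the state.
- env.get_state(): the state, without advancing time (a new reading comes with each control period).
- env.read_camera(name): name is "scene" or "side" or "wrist"; returns the picture (384x512x3 uint8, red, green, blue); there is no depth.
- env.calibration(name): a dict with "camera_matrix" (3x3 intrinsics, pixels), "rvec" (rotation vector, rad) and "tvec" (3), from world to camera coordinates, as OpenCV has them; the wrist camera has in their place "hand_eye" (4x4, takes a point from camera to tool coordinates, whose origin is the TCP and whose axes are the tool frame's). Camera axes: x right, y down, z forward; pixel columns grow to the right and rows downward; lengths in m; the calibration is good to about 2 mm. A picture is of the moment at which its call begins: read the wrist's pose just before it. calibration takes no time and is no camera call.
- env.hand_in(): hands the job in, once; it reports no verdict.
The state is a dict: "clock": time; "joint_pos": joint angles; "qvel": joint speeds; "tau": joint torques, N m; "tcp_pos": TCP position; "orientation": TCP orientation; "wrist_force": force on the tool from outside, world axes, zero at the start; "ft_torque": the same for the moment, N m; "finger_gap": finger opening in m.
Only numpy, scipy, OpenCV 4.12 (cv2) and the standard library are available. Lean on these libraries where they do the work, as an engineer would, in place of code of your own. Each camera call takes 0.05 s, during which the arm holds its last target. There are 200 camera calls.

## Working session

There is one attempt and no reset: what is moved stays moved. The work goes in short steps, Python scripts to look and compute and a tool call to move; the robot and the scene stay as the last step left them, time stands still between calls to the robot, and variables do not carry over. Pictures are saved under pics/ and viewed, about 8 in all and at most 12, crops included, and the job is handed in when it is done.

Besides the shell and the picture viewer there is one more tool, called after "Call:" in YAML: its name, and indented under it one key for each argument. carry_out: Moves the arm, as the interface text tells. Its arguments: {"type":"object","properties":{"moves":{"type":"array"},"squeeze":{"type":"number"}},"required":["moves"]}

```bash
mkdir -p pics; cat > h.py <<'E'
import cv2, numpy as np
from workcell import env
from scipy.spatial.transform import Rotation as R
def cam(n):
    c=env.calibration(n); K=np.array(c["camera_matrix"],float)
    if "hand_eye" in c:
        s=env.get_state(); q=s["orientation"]; T=np.eye(4); T[:3,:3]=R.from_quat([q[1],q[2],q[3],q[0]]).as_matrix(); T[:3,3]=s["tcp_pos"]
        M=T@np.array(c["hand_eye"]); return K,M[:3,:3],M[:3,3]
    r=cv2.Rodrigues(np.array(c["rvec"],float))[0]; t=np.array(c["tvec"],float).ravel()
    return K,r.T,-r.T@t
def ray(C,uv,z):
    K,Rm,o=C; d=Rm@np.linalg.inv(K)@np.array([uv[0],uv[1],1.]); return o+d*(z-o[2])/d[2]
def proj(C,p):
    K,Rm,o=C; x=K@(Rm.T@(np.array(p)-o)); return x[:2]/x[2]
def shot(n,f):
    C=cam(n); im=env.read_camera(n)[:,:,::-1].copy(); cv2.imwrite("pics/"+f,im); return C,im
E
python3 - <<'E'
from h import *
ims=[]
for n in ["scene","side"]:
    C,im=shot(n,n+"0.png"); print(n,C[0][0,0],C[2],C[1][:,2])
s=env.get_state();print({k:np.round(v,3) for k,v in s.items()},env.tip_reach)
E
```

```text
scene 458.0389416889509 [1.10035373 0.69030463 0.76241611] [-0.49168934 -0.62553602 -0.60576091]
side 473.50467795772965 [ 0.36045552 -1.01072143  0.97280887] [ 0.15699101  0.73278497 -0.66210272]
{'clock': np.float64(0.1), 'joint_pos': array([-1.446,  0.314,  0.045,  1.304,  0.   ,  1.431]), 'qvel': array([ 0.   , -0.001,  0.004,  0.   ,  0.001, -0.   ]), 'tau': array([ 2.0000e-03, -4.8173e+01,  2.9924e+01,  1.3000e-02, -0.0000e+00,
        0.0000e+00]), 'tcp_pos': array([ 0.15 , -0.555,  0.241]), 'orientation': array([-0.001,  0.794, -0.608, -0.001]), 'wrist_force': array([ 0.622, -0.291,  0.284]), 'ft_torque': array([0.019, 0.005, 0.013]), 'finger_gap': np.float64(0.085)} 0.011
```

View pics/scene0.png

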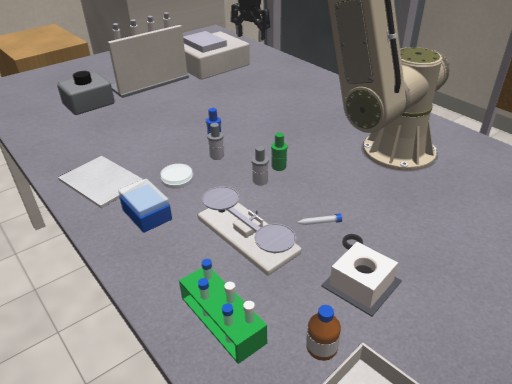

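View pics/side0.png

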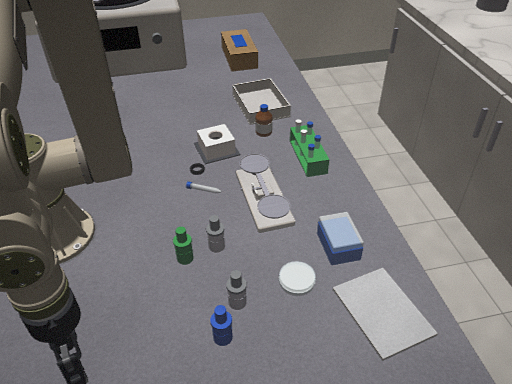

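Side view: candidates are the grey buckets at (216,232) and (236,287), green look-alike (182,243) and blue look-alike (221,322). I choose the two grey ones. The pans are at (254,164) and (274,206), and the bore is at (216,136).

```bash
python3 - <<'E'
from h import *
S=cv2.imread("pics/side0.png");A=cv2.imread("pics/scene0.png")
a=cv2.resize(S[125:345,165:305],None,fx=2.7,fy=2.7,interpolation=cv2.INTER_CUBIC)
b=cv2.resize(A[105:305,195:400],None,fx=2,fy=2,interpolation=cv2.INTER_CUBIC)
o=np.zeros((600,378+412,3),np.uint8);o[:a.shape[0],:a.shape[1]]=a[:600];o[:b.shape[0],378:378+b.shape[1]]=b
cv2.imwrite("pics/crop0.png",o)
cs,ca=cam("side"),cam("scene")
def tri(u,v):
    M=[];B=[]
    P=[]
    for C,p in((cs,u),(ca,v)):
        d=C[1]@np.linalg.inv(C[0])@np.array([p[0],p[1],1.]);d/=np.linalg.norm(d);N=np.eye(3)-np.outer(d,d);M.append(N);B.append(N@C[2])
    return np.linalg.lstsq(np.vstack(M),np.hstack(B),rcond=None)[0]
for n,u,v,z in [("b1knobtop",(215,218),(260,150),.112),("b2",(236,274),(215,127),.112),("green",(181,231),(280,137),.112),("blue",(220,309),(213,112),.112),
 ("panfar",(254,164),(275,238),.062),("pannear",(274,206),(221,199),.062),("bore",(216,136),(366,265),.06),("bottle",(264,107),(326,313),.11)]:
    print(n,ray(cs,u,z).round(3),ray(ca,v,z).round(3),tri(u,v).round(3))
E
```

```text
b1knobtop [ 0.442 -0.147  0.112] [ 0.445 -0.139  0.112] [ 0.442 -0.143  0.109]
b2 [ 0.46  -0.336  0.112] [ 0.466 -0.323  0.112] [ 0.461 -0.332  0.107]
green [ 0.352 -0.172  0.112] [ 0.358 -0.157  0.112] [ 0.352 -0.165  0.106]
blue [ 0.409 -0.42   0.112] [ 0.416 -0.407  0.112] [ 0.41  -0.416  0.106]
panfar [0.602 0.108 0.062] [0.604 0.112 0.062] [0.603 0.11  0.06 ]
pannear [ 0.615 -0.088  0.062] [ 0.615 -0.084  0.062] [ 0.615 -0.086  0.06 ]
bore [0.513 0.287 0.06 ] [0.509 0.296 0.06 ] [0.511 0.294 0.057]
bottle [0.692 0.345 0.11 ] [0.694 0.356 0.11 ] [0.693 0.354 0.105]
```

View pics/crop0.png

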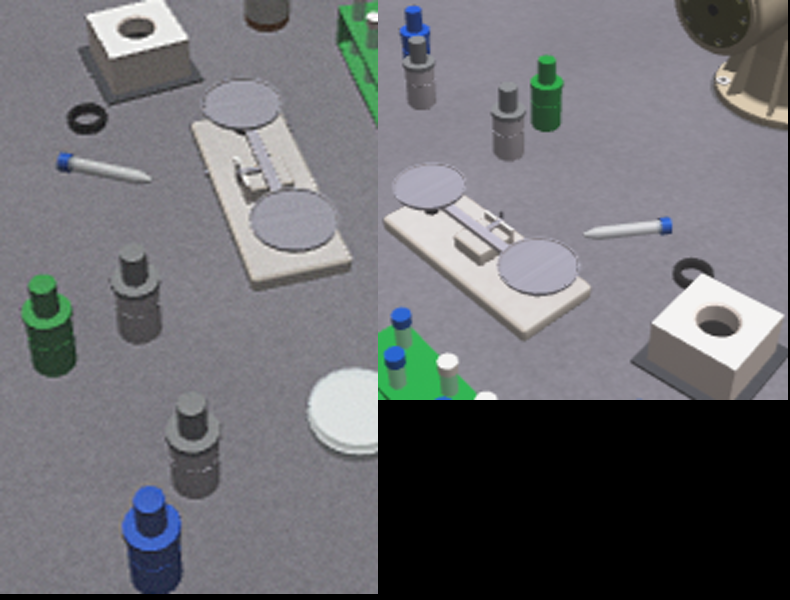

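The crop confirms both grey buckets: b1 at about (0.442, -0.143) and b2 at about (0.461, -0.331). Green is 9 cm from b1 and blue is 10 cm from b2. I'm moving over b2 now and turning the yaw to about -30°, which keeps the fingers away from both look-alikes.

Call:
carry_out:
  moves: [0.3, -0.0167, -0.0459, 0, 0, 0, -9, 0.3, -0.0093, -0.048, 0, 0, 0, -9, 0.3, -0.0017, -0.0488, 0, 0, 0, -9, 0.3, 0.006, -0.0484, 0, 0, 0, -9, 0.3, 0.0135, -0.0469, 0, 0, 0, -9]
  squeeze: 60

```text
clock: 0.72
tcp_pos: [0.3511, -0.4102, 0.2387]
orientation: [-0.002, 0.968, -0.249, -0.002]
wrist_force: [0.0, -0.6, 0.5]
finger_gap: 0.0555
```

```bash
cat >> h.py <<'E'
def go(p,yaw=None):
    s=env.get_state(); q=s["orientation"]; Rm=R.from_quat([q[1],q[2],q[3],q[0]]).as_matrix()
    d=np.array(p)-s["tcp_pos"]; y=np.degrees(np.arctan2(Rm[1,0],Rm[0,0]))
    tgt=np.array([[1,0,0],[0,-1,0],[0,0,-1.]])
    yy=y if yaw is None else yaw
    tgt=R.from_euler('z',yy,degrees=True).as_matrix()@tgt
    rv=np.degrees(R.from_matrix(Rm.T@tgt).as_rotvec())
    print("t",round(float(s["clock"]),2),"tcp",np.round(s["tcp_pos"],4),"yaw",round(y,1),"gap",round(float(s["finger_gap"]),4),"F",np.round(s["wrist_force"],1),"j6",np.round(s["joint_pos"][[0,5]],2))
    print(" tool shift",np.round(Rm.T@d,4),"turn",rv.round(2))
E
python3 -c "
from h import *
go([.461,-.331,.242],-30)"
```

```text
t 0.72 tcp [ 0.3511 -0.4102  0.2387] yaw -28.9 gap 0.0555 F [ 0.  -0.6  0.5] j6 [-1.01  1.06]
 tool shift [ 0.058  -0.1224 -0.0031] turn [-0.21  0.24  1.14]
```

Call:
carry_out:
  moves: [0.3, 0.0193, -0.0408, -0.001, 0, 0, 0, 0.3, 0.0193, -0.0408, -0.001, 0, 0, 0, 0.3, 0.0193, -0.0408, -0.001, 0, 0, 0, 0.3, 0, 0, 0, 0, 0, 0, 0.3, 0, 0, 0, 0, 0, 0]

```text
clock: 1.35
tcp_pos: [0.4654, -0.3246, 0.2396]
orientation: [-0.003, 0.969, -0.246, -0.003]
wrist_force: [0.7, -0.6, -0.2]
finger_gap: 0.0558
```

```bash
python3 -c "
from h import *
go([.461,-.331,.242],-30)
C,im=shot('wrist','w1.png')
print(C[2],C[1][:,2],proj(C,[.461,-.331,.112]),C[0][0,0])"
```

```text
t 1.35 tcp [ 0.4654 -0.3246  0.2396] yaw -28.4 gap 0.0558 F [ 0.7 -0.6 -0.2] j6 [-0.75  1.32]
 tool shift [-0.0008  0.0077 -0.0024] turn [-0.28  0.48  1.55]
[ 0.5056699  -0.25263329  0.37169025] [-0.15613959 -0.27482436 -0.94873178] [256.83573888 195.41037015] 279.88576022464747
```

View pics/w1.png

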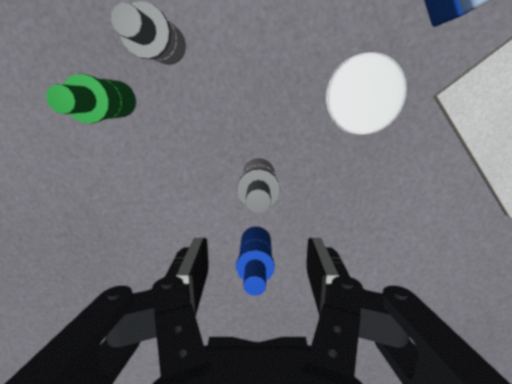

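Grey b2's knob top is at pixel (258,200), predicted (257,195). Blue is at (255,284) and b1's knob top at (126,20).

```bash
python3 -c "
from h import *
C=cam('wrist')
for p in [(258,200),(255,284),(126,20),(61,98)]: print(p,ray(C,p,.112).round(4))
p=ray(C,(258,200),.112)
go([p[0],p[1],.093],-28.4)"
```

```text
(258, 200) [ 0.4596 -0.3358  0.112 ]
(255, 284) [ 0.4101 -0.4207  0.112 ]
(126, 20) [ 0.439  -0.1476  0.112 ]
(61, 98) [ 0.3518 -0.1689  0.112 ]
t 1.4 tcp [ 0.4652 -0.3247  0.2396] yaw -28.5 gap 0.0554 F [-0.8  0.7  0.2] j6 [-0.75  1.32]
 tool shift [0.0016 0.0132 0.1465] turn [-0.31  0.47 -0.08]
```

Call:
carry_out:
  moves: [0.3, 0.0015, 0.012, 0.03, -0.3, 0.5, 0, 0.3, 0, 0, 0.04, 0, 0, 0, 0.3, 0, 0, 0.04, 0, 0, 0, 0.3, 0, 0, 0.032, 0, 0, 0, 0.3, 0, 0, 0, 0, 0, 0]

```text
clock: 2.02
tcp_pos: [0.4557, -0.3416, 0.0948]
orientation: [0.001, 0.968, -0.251, 0.001]
wrist_force: [-0.4, 1.3, 1.2]
finger_gap: 0.0555
```

```bash
python3 -c "
from h import *
go([.4598,-.3345,.094],-28.4)
"
```

```text
t 2.02 tcp [ 0.4557 -0.3416  0.0948] yaw -29.1 gap 0.0555 F [-0.4  1.3  1.2] j6 [-0.78  1.29]
 tool shift [ 0.0001 -0.0082  0.0008] turn [ 0.09 -0.14 -0.68]
```

Call:
carry_out:
  moves: [0.3, 0, -0.008, 0.001, 0, 0, 0, 0.3, 0, 0, 0, 0, 0, 0, -1, 0, 0, 0, 0, 0, 0, -1, 0, 0, 0, 0, 0, 0, -1, 0, 0, 0, 0, 0, 0]

```text
clock: 2.65
tcp_pos: [0.4608, -0.3367, 0.0986]
orientation: [0.003, 0.968, -0.252, 0.004]
wrist_force: [0.4, 0.1, -5.6]
finger_gap: 0.0242
```

```bash
python3 -c "
from h import *
go([.4598,-.3345,.094],-28.4)
C,im=shot('side','s1.png')
cv2.imwrite('pics/s1c.png',cv2.resize(im[220:345,170:310],None,fx=4,fy=4))
"
```

```text
t 2.65 tcp [ 0.4608 -0.3367  0.0986] yaw -29.2 gap 0.0242 F [ 0.4  0.1 -5.6] j6 [-0.77  1.31]
 tool shift [-0.002  -0.0014  0.0046] turn [ 0.21 -0.47 -0.77]
```

Call:
carry_out:
  moves: [-1, 0, 0, -0.01, 0, 0, 0, -1, 0, 0, -0.02, 0, 0, 0, -1, 0, 0, -0.03, 0, 0, 0, -1, 0, 0, -0.02, 0, 0, 0, -1, 0, 0, 0, 0, 0, 0]

```text
clock: 3.32
tcp_pos: [0.4592, -0.3348, 0.18]
orientation: [0.001, 0.968, -0.252, 0.001]
wrist_force: [0.9, -0.4, -4.9]
finger_gap: 0.0239
```

```bash
python3 -c "
from h import *
go([.4598,-.3345,.094],-28.4)
C,im=shot('side','s1.png')
cv2.imwrite('pics/s1c.png',cv2.resize(im[180:345,170:310],None,fx=3,fy=3))
C,im=shot('wrist','w2.png')
"
```

```text
t 3.33 tcp [ 0.4592 -0.3348  0.18  ] yaw -29.2 gap 0.0239 F [ 0.9 -0.4 -4.9] j6 [-0.77  1.31]
 tool shift [ 0.0001 -0.0007  0.086 ] turn [ 0.11 -0.18 -0.76]
```

View pics/s1c.png

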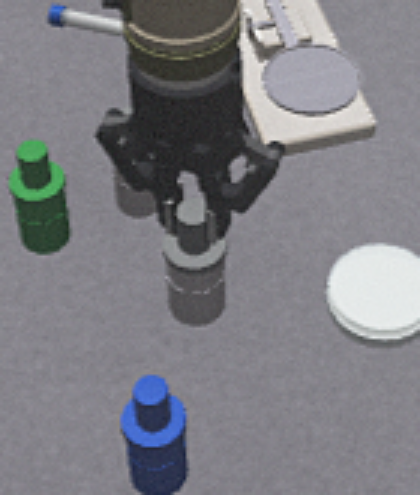

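Bucket b2 is held upright, pulling about 5 N, with the look-alikes untouched. Next I carry it to the near pan.

Call:
carry_out:
  moves: [-1, 0.001, -0.02, -0.01, 0, 0, 0, -1, 0.0015, -0.035, -0.01, 0, 0, 0, -1, 0.0015, -0.04, 0, 0, 0, 0, -1, 0.002, -0.04, 0, 0, 0, 0, -1, 0.002, -0.04, 0, 0, 0, 0]

```text
clock: 4.05
tcp_pos: [0.5513, -0.179, 0.1943]
orientation: [-0.002, 0.967, -0.254, -0.004]
wrist_force: [0.2, -0.7, -5.3]
finger_gap: 0.0245
```

```bash
python3 -c "
from h import *
go([.615,-.086,.20],-28.4)
"
```

```text
t 4.05 tcp [ 0.5513 -0.179   0.1943] yaw -29.5 gap 0.0245 F [ 0.2 -0.7 -5.3] j6 [-0.45  1.63]
 tool shift [ 0.0097 -0.1123 -0.0056] turn [-0.08  0.48 -1.05]
```

Call:
carry_out:
  moves: [-1, 0.003, -0.034, -0.003, 0, 0, 0, -1, 0.003, -0.03, -0.002, 0, 0, 0, -1, 0.002, -0.024, 0, 0, 0, 0, -1, 0.001, -0.012, 0, 0, 0, 0, -1, 0, -0.002, 0, 0, 0, 0]

```text
clock: 4.68
tcp_pos: [0.6104, -0.0836, 0.1956]
orientation: [-0.003, 0.968, -0.25, -0.008]
wrist_force: [0.1, -0.5, -4.7]
finger_gap: 0.024
```

```bash
python3 -c "
from h import *
go([.615,-.086,.165],-29)
C,im=shot('wrist','w3.png')
print(proj(C,[.615,-.086,.062]),proj(C,[.603,.11,.062]))
"
```

```text
t 4.67 tcp [ 0.6104 -0.0836  0.1956] yaw -29.0 gap 0.024 F [ 0.1 -0.5 -4.7] j6 [-0.27  1.81]
 tool shift [ 0.0057 -0.0001  0.0305] turn [-0.08  0.94 -0.01]
[264.02950351 185.51959975] [135.41466917 -10.60526649]
```

View pics/w3.png

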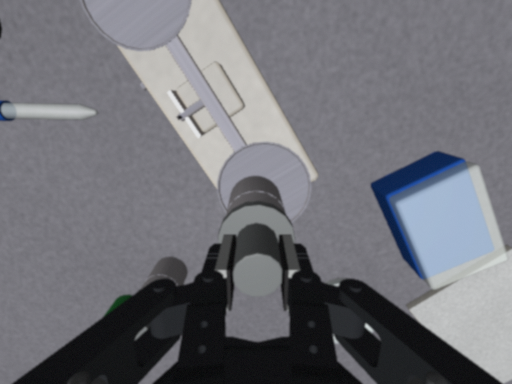

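Near pan centre is seen at (265,183), predicted (264,186), so the pan estimates hold. I lower the bucket now.

Call:
carry_out:
  moves: [-1, 0.005, 0, 0.012, 0, 0.9, 0, -1, 0, 0, 0.012, 0, 0, 0, -1, 0, 0, 0.006, 0, 0, 0, -1, 0, 0, 0.002, 0, 0, 0, -1, 0, 0, 0.001, 0, 0, 0]

```text
clock: 5.35
tcp_pos: [0.6126, -0.0888, 0.1612]
orientation: [-0.0, 0.968, -0.253, -0.001]
wrist_force: [0.6, 0.1, -4.2]
finger_gap: 0.0239
```

Call:
carry_out:
  moves: [-1, 0, 0, 0.002, 0, 0, 0, -1, 0, 0, 0.002, 0, 0, 0, -1, 0, 0, 0.002, 0, 0, 0, -1, 0, 0, 0, 0, 0, 0, -1, 0, 0, 0, 0, 0, 0]

```text
clock: 5.98
tcp_pos: [0.6128, -0.0888, 0.1559]
orientation: [-0.0, 0.968, -0.253, -0.001]
wrist_force: [-0.0, -0.4, -3.4]
finger_gap: 0.0239
```

```bash
python3 -c "
from h import *
go([.615,-.086,.160],-29)
"
```

```text
t 5.97 tcp [ 0.6128 -0.0888  0.1559] yaw -29.3 gap 0.0239 F [-0.  -0.4 -3.4] j6 [-0.27  1.81]
 tool shift [ 0.0005 -0.0035 -0.0041] turn [-0.02  0.07 -0.25]
```

Call:
carry_out:
  moves: [-1, 0, 0, 0.002, 0, 0, 0, -1, 0, 0, 0.002, 0, 0, 0, -1, 0, 0, 0.001, 0, 0, 0, -1, 0, 0, 0, 0, 0, 0, -1, 0, 0, 0, 0, 0, 0]

```text
clock: 6.6
tcp_pos: [0.6129, -0.0887, 0.1508]
orientation: [-0.0, 0.968, -0.253, -0.0]
wrist_force: [-1.5, 0.1, -4.0]
finger_gap: 0.0242
```

Call:
carry_out:
  moves: [-1, 0, 0, 0.002, 0, 0, 0, -1, 0, 0, 0.0015, 0, 0, 0, -1, 0, 0, 0, 0, 0, 0, -1, 0, 0, 0, 0, 0, 0, -1, 0, 0, 0, 0, 0, 0]

```text
clock: 7.22
tcp_pos: [0.6134, -0.0885, 0.1507]
orientation: [-0.001, 0.968, -0.252, 0.001]
wrist_force: [-0.9, -0.4, -1.6]
finger_gap: 0.0243
```

Call:
carry_out:
  moves: [-1, 0, 0, 0.002, 0, 0, 0, -1, 0, 0, 0.001, 0, 0, 0, -1, 0, 0, 0, 0, 0, 0, -1, 0, 0, 0, 0, 0, 0, -1, 0, 0, 0, 0, 0, 0]

```text
clock: 7.85
tcp_pos: [0.6135, -0.0883, 0.1506]
orientation: [-0.001, 0.968, -0.252, 0.002]
wrist_force: [-2.8, 0.6, 1.3]
finger_gap: 0.0242
```

Call:
carry_out:
  moves: [-0.3, 0, 0, 0, 0, 0, 0, -0.2, 0, 0, 0, 0, 0, 0, 0, 0, 0, 0, 0, 0, 0, 0.3, 0, 0, 0, 0, 0, 0, 0.3, 0, 0, 0, 0, 0, 0]

```text
clock: 8.48
tcp_pos: [0.6154, -0.089, 0.151]
orientation: [-0.001, 0.968, -0.252, 0.004]
wrist_force: [0.2, -0.2, -0.1]
finger_gap: 0.0554
```

Call:
carry_out:
  moves: [0.3, 0, 0, -0.01, 0, 0, 0, 0.3, 0, 0, -0.03, 0, 0, 0, 0.3, 0, 0, -0.04, 0, 0, 0, 0.3, 0, 0.015, -0.02, 0, 0, 0, 0.3, 0, 0.03, 0, 0, 0, 0]

```text
clock: 9.1
tcp_pos: [0.5931, -0.1274, 0.2567]
orientation: [-0.001, 0.968, -0.251, 0.005]
wrist_force: [-0.1, -0.4, -0.1]
finger_gap: 0.0555
```

```bash
python3 -c "
from h import *
go([.440,-.145,.24],-29)
C,im=shot('wrist','w4.png')
print([proj(C,p).round(0) for p in ([.440,-.145,.112],[.614,-.088,.164],[.614,-.088,.054])])
"
```

```text
t 9.1 tcp [ 0.5931 -0.1274  0.2567] yaw -29.0 gap 0.0555 F [-0.1 -0.4 -0.1] j6 [-0.34  1.73]
 tool shift [-0.1254  0.0897  0.0151] turn [-0.21 -0.54 -0.04]
[array([144., 259.]), array([254., 148.]), array([254., 132.])]
```

View pics/w4.png

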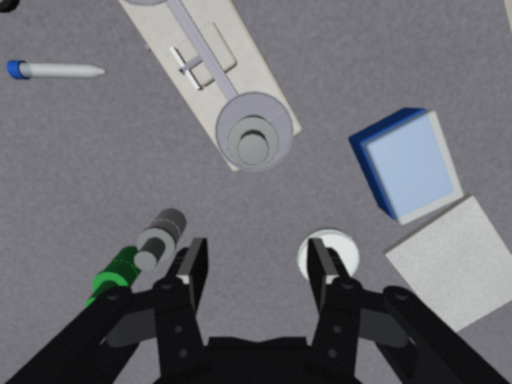

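b2 stands upright and central on the near pan at (254,148). b1's knob is at (146,260), predicted (144,259). Moving to b1.

Call:
carry_out:
  moves: [0.3, -0.033, 0.024, 0.005, -0.2, -0.5, 0, 0.3, -0.033, 0.024, 0.005, 0, 0, 0, 0.3, -0.033, 0.024, 0.005, 0, 0, 0, 0.3, -0.02, 0.012, 0, 0, 0, 0, 0.3, 0, 0, 0, 0, 0, 0]

```text
clock: 9.78
tcp_pos: [0.4428, -0.1474, 0.2436]
orientation: [0.002, 0.967, -0.254, 0.002]
wrist_force: [-0.2, -0.3, -0.2]
finger_gap: 0.0556
```

```bash
python3 -c "
from h import *
go([.441,-.1455,.098],-29)
C,im=shot('wrist','w5.png')
g=im[60:330,120:400];
cv2.imwrite('pics/w5c.png',cv2.resize(g,None,fx=2,fy=2))
print(proj(C,[.441,-.1455,.112]))
"
```

```text
t 9.78 tcp [ 0.4428 -0.1474  0.2436] yaw -29.4 gap 0.0556 F [-0.2 -0.3 -0.2] j6 [-0.49  1.59]
 tool shift [-0.0032 -0.0011  0.1456] turn [ 0.13 -0.28 -0.37]
[253.36285386 185.04964014]
```

View pics/w5c.png

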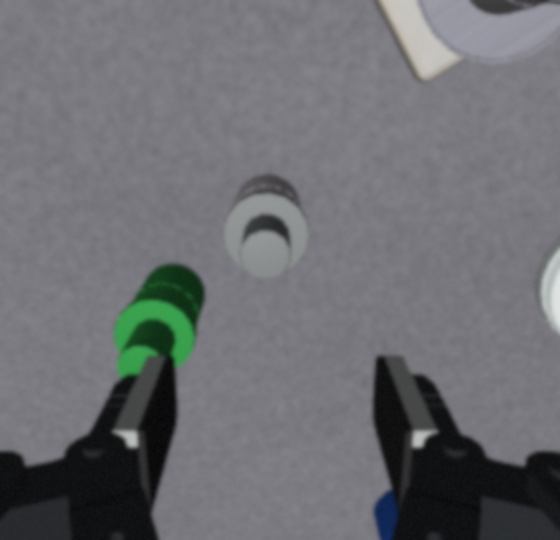

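Call:
carry_out:
  moves: [0.3, -0.003, -0.002, 0.03, 0, 0, 0, 0.3, 0, 0, 0.04, 0, 0, 0, 0.3, 0, 0, 0.04, 0, 0, 0, 0.3, 0, 0, 0.028, 0, 0, 0, 0.3, 0, 0, 0, 0, 0, 0]

```text
clock: 10.45
tcp_pos: [0.4512, -0.1468, 0.1047]
orientation: [0.002, 0.968, -0.252, 0.007]
wrist_force: [0.7, -0.3, 0.2]
finger_gap: 0.0557
```

```bash
python3 -c "
from h import *
go([.441,-.1455,.097],-29)
"
```

```text
t 10.45 tcp [ 0.4512 -0.1468  0.1047] yaw -29.2 gap 0.0557 F [ 0.7 -0.3  0.2] j6 [-0.48  1.6 ]
 tool shift [-0.0097  0.0038  0.0076] turn [ 0.05 -0.88 -0.23]
```

Call:
carry_out:
  moves: [0.3, -0.009, 0.004, 0.004, 0, -0.9, 0, 0.3, 0, 0, 0.002, 0, 0, 0, 0.3, 0, 0, 0, 0, 0, 0, 0.3, 0, 0, 0, 0, 0, 0, 0.3, 0, 0, 0, 0, 0, 0]

```text
clock: 11.08
tcp_pos: [0.4446, -0.1474, 0.1024]
orientation: [0.001, 0.968, -0.252, 0.003]
wrist_force: [0.9, -0.3, -0.0]
finger_gap: 0.055
```

```bash
python3 -c "
from h import *
go([.441,-.1455,.097],-29)
"
```

```text
t 11.07 tcp [ 0.4446 -0.1474  0.1024] yaw -29.2 gap 0.055 F [ 0.9 -0.3 -0. ] j6 [-0.49  1.59]
 tool shift [-0.0041  0.0001  0.0054] turn [ 0.03 -0.35 -0.19]
```

Call:
carry_out:
  moves: [0.3, -0.004, 0, 0.005, 0, -0.3, 0, -1, 0, 0, 0, 0, 0, 0, -1, 0, 0, 0, 0, 0, 0, -1, 0, 0, 0, 0, 0, 0, -1, 0, 0, 0, 0, 0, 0]

```text
clock: 11.7
tcp_pos: [0.4407, -0.1453, 0.0975]
orientation: [0.0, 0.968, -0.252, 0.0]
wrist_force: [0.7, -0.0, 0.1]
finger_gap: 0.0244
```

```bash
python3 -c "
from h import *
go([.441,-.1455,.097],-29)
"
```

```text
t 11.7 tcp [ 0.4407 -0.1453  0.0975] yaw -29.2 gap 0.0244 F [ 0.7 -0.   0.1] j6 [-0.49  1.59]
 tool shift [0.0004 0.0001 0.0005] turn [ 0.03 -0.03 -0.19]
```

Call:
carry_out:
  moves: [-1, 0, 0, -0.015, 0, 0, 0, -1, 0, 0, -0.035, 0, 0, 0, -1, 0, 0, -0.035, 0, 0, 0, -1, 0.001, -0.015, -0.025, 0, 0, 0, -1, 0.001, -0.03, 0, 0, 0, 0]

```text
clock: 12.32
tcp_pos: [0.4622, -0.1063, 0.2074]
orientation: [-0.001, 0.967, -0.254, -0.004]
wrist_force: [0.2, -0.2, -3.6]
finger_gap: 0.024
```

Call:
carry_out:
  moves: [-1, 0.002, -0.04, 0, 0, 0, 0, -1, 0.002, -0.04, 0, 0, 0, 0, -1, 0.002, -0.04, 0, 0, 0, 0, -1, 0.002, -0.03, 0, 0, 0, 0, -1, 0.001, -0.02, 0, 0, 0, 0]

```text
clock: 12.95
tcp_pos: [0.5551, 0.0423, 0.204]
orientation: [-0.0, 0.967, -0.254, -0.006]
wrist_force: [-0.1, -0.1, -2.7]
finger_gap: 0.0242
```

```bash
python3 -c "
from h import *
go([.603,.112,.21],-29)
"
```

```text
t 12.95 tcp [0.5551 0.0423 0.204 ] yaw -29.5 gap 0.0242 F [-0.1 -0.1 -2.7] j6 [-0.07  2.02]
 tool shift [ 0.0073 -0.0843 -0.0063] turn [ 0.16  0.66 -0.47]
```

Call:
carry_out:
  moves: [-1, 0.002, -0.028, -0.003, 0, 0.6, 0, -1, 0.002, -0.025, -0.002, 0, 0, 0, -1, 0.002, -0.02, 0, 0, 0, 0, -1, 0.001, -0.008, 0, 0, 0, 0, -1, 0, 0, 0, 0, 0, 0]

```text
clock: 13.58
tcp_pos: [0.6011, 0.1113, 0.2052]
orientation: [0.003, 0.967, -0.254, -0.004]
wrist_force: [0.6, 0.2, -3.4]
finger_gap: 0.0244
```

```bash
python3 -c "
from h import *
go([.603,.112,.172],-29)
C,im=shot('wrist','w6.png')
print(proj(C,[.603,.112,.072]))
cv2.imwrite('pics/w6c.png',im[90:300,140:400])
"
```

```text
t 13.57 tcp [0.6011 0.1113 0.2052] yaw -29.5 gap 0.0244 F [ 0.6  0.2 -3.4] j6 [0.05 2.14]
 tool shift [ 0.0016 -0.0018  0.0332] turn [ 0.43  0.35 -0.47]
[258.77566961 183.13984157]
```

View pics/w6c.png

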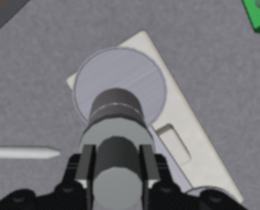

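Far pan centre is at about (259,181), predicted (259,183). I lower b1.

Call:
carry_out:
  moves: [-1, 0.001, -0.001, 0.01, 0.4, 0.3, 0, -1, 0, 0, 0.01, 0, 0, 0, -1, 0, 0, 0.006, 0, 0, 0, -1, 0, 0, 0.002, 0, 0, 0, -1, 0, 0, 0.001, 0, 0, 0]

```text
clock: 14.25
tcp_pos: [0.6007, 0.1092, 0.1738]
orientation: [0.001, 0.967, -0.256, -0.001]
wrist_force: [-0.4, 0.1, -1.9]
finger_gap: 0.0239
```

Call:
carry_out:
  moves: [-1, 0, 0, 0.002, 0, 0, 0, -1, 0, 0, 0.001, 0, 0, 0, -1, 0, 0, 0, 0, 0, 0, -1, 0, 0, 0, 0, 0, 0, -1, 0, 0, 0, 0, 0, 0]

```text
clock: 14.88
tcp_pos: [0.6012, 0.1094, 0.1713]
orientation: [0.0, 0.967, -0.256, -0.0]
wrist_force: [-0.2, 0.5, -2.5]
finger_gap: 0.0242
```

```bash
python3 -c "
from h import *
go([.603,.112,.1695],-29)
"
```

```text
t 14.88 tcp [0.6012 0.1094 0.1713] yaw -29.6 gap 0.0242 F [-0.2  0.5 -2.5] j6 [0.05 2.14]
 tool shift [ 0.0003 -0.0031  0.0018] turn [ 0.05  0.04 -0.64]
```

Call:
carry_out:
  moves: [-1, 0, 0, 0.002, 0, 0, 0, -1, 0, 0, 0.001, 0, 0, 0, -1, 0, 0, 0, 0, 0, 0, -1, 0, 0, 0, 0, 0, 0, -1, 0, 0, 0, 0, 0, 0]

```text
clock: 15.5
tcp_pos: [0.6014, 0.1096, 0.1696]
orientation: [0.0, 0.967, -0.256, 0.0]
wrist_force: [0.5, 0.6, -0.7]
finger_gap: 0.0243
```

Call:
carry_out:
  moves: [-1, 0, 0, 0.001, 0, 0, 0, -1, 0, 0, 0.001, 0, 0, 0, -1, 0, 0, 0, 0, 0, 0, -1, 0, 0, 0, 0, 0, 0, -1, 0, 0, 0, 0, 0, 0]

```text
clock: 16.12
tcp_pos: [0.6015, 0.1096, 0.1679]
orientation: [-0.0, 0.967, -0.256, 0.0]
wrist_force: [-1.3, -0.2, 1.4]
finger_gap: 0.0242
```

Call:
carry_out:
  moves: [-0.3, 0, 0, 0, 0, 0, 0, -0.2, 0, 0, 0, 0, 0, 0, 0, 0, 0, 0, 0, 0, 0, 0.3, 0, 0, 0, 0, 0, 0, 0.3, 0, 0, 0, 0, 0, 0]

```text
clock: 16.75
tcp_pos: [0.6024, 0.1095, 0.1678]
orientation: [-0.0, 0.967, -0.256, 0.001]
wrist_force: [0.6, -0.0, 0.7]
finger_gap: 0.0556
```

Call:
carry_out:
  moves: [0.3, 0, 0, -0.01, 0, 0, 0, 0.3, 0, 0, -0.03, 0, 0, 0, 0.3, 0, 0, -0.04, 0, 0, 0, 0.3, 0, 0.02, -0.01, 0, 0, 0, 0.3, 0, 0.035, 0, 0, 0, 0]

```text
clock: 17.38
tcp_pos: [0.5747, 0.0615, 0.2616]
orientation: [-0.0, 0.967, -0.254, 0.001]
wrist_force: [-0.5, -0.5, 0.4]
finger_gap: 0.0555
```

Call:
carry_out:
  moves: [0.3, 0, 0.035, 0, 0, 0, 0, 0.3, 0, 0.02, 0, 0, 0, 0, 0.3, 0, 0, 0, 0, 0, 0, 0.3, 0, 0, 0, 0, 0, 0, 0.3, 0, 0, 0, 0, 0, 0]

```text
clock: 18.0
tcp_pos: [0.5449, 0.0102, 0.2613]
orientation: [-0.0, 0.967, -0.256, 0.001]
wrist_force: [-0.2, -0.4, 0.7]
finger_gap: 0.0558
```

Call:
carry_out:
  moves: [0.3, 0, 0, 0, 0, 0, 0, 0.3, 0, 0, 0, 0, 0, 0, 0.3, 0, 0, 0, 0, 0, 0, 0.3, 0, 0, 0, 0, 0, 0, 0.3, 0, 0, 0, 0, 0, 0]

```text
clock: 18.62
tcp_pos: [0.5455, 0.0117, 0.2607]
orientation: [-0.0, 0.967, -0.254, 0.001]
wrist_force: [1.1, 0.7, -0.2]
finger_gap: 0.0557
```

```bash
python3 -c "
from h import *
go([.6145,-.088,.27],-29)
C,im=shot('scene','c7.png');C2,im2=shot('side','s7.png')
a=cv2.resize(im[130:290,180:340],None,fx=2.5,fy=2.5);b=cv2.resize(im2[90:250,200:360],None,fx=2.5,fy=2.5)
cv2.imwrite('pics/c7c.png',np.hstack([a,b]))
for c in (C,C2): print([proj(c,p).round(0) for p in ([.603,.111,.072+.112],[.6145,-.088,.052+.112],[.603,.111,.052+.112],[.6145,-.088,.072+.112])])
"
```

```text
t 18.62 tcp [0.5455 0.0117 0.2607] yaw -29.5 gap 0.0557 F [ 1.1  0.7 -0.2] j6 [-0.13  1.96]
 tool shift [ 0.1091  0.0529 -0.0092] turn [-0.04 -0.08 -0.46]
[array([276., 194.]), array([218., 164.]), array([275., 202.]), array([217., 157.])]
[array([254., 131.]), array([274., 178.]), array([254., 136.]), array([275., 172.])]
```

View pics/c7c.png

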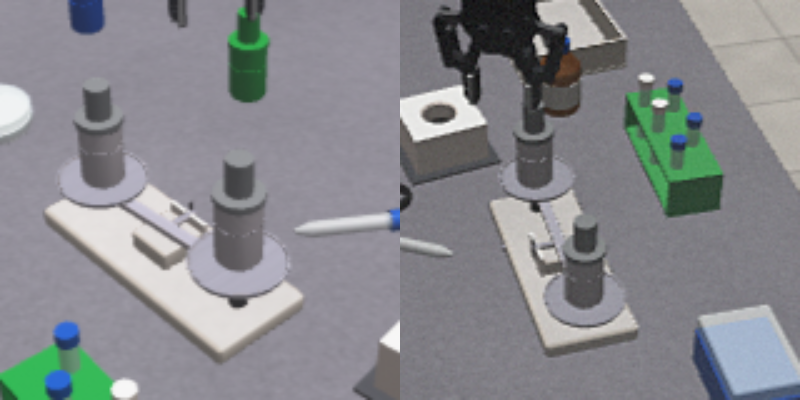

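The balance has settled: b1's knob top on the far pan is at scene pixel (276,193), so that pan is up (prediction 194 up, 202 down). b2's is at (219,165), so the near pan is down. b2 is the heavier bucket, which agrees with the wrist force (about 5 N against 3 N). Next I fetch b2 again.

Call:
carry_out:
  moves: [0.3, 0.034, 0.017, 0, 0, 0, 0, 0.3, 0.034, 0.017, 0, 0, 0, 0, 0.3, 0.026, 0.013, 0, 0, 0, 0, 0.3, 0.01, 0.003, 0, 0, 0, 0, 0.3, 0, 0, 0, 0, 0, 0]

```text
clock: 19.35
tcp_pos: [0.6128, -0.0846, 0.261]
orientation: [-0.001, 0.967, -0.254, 0.001]
wrist_force: [-0.5, 0.2, 0.2]
finger_gap: 0.056
```

```bash
python3 -c "
from h import *
go([.6145,-.0885,.151],-29.5)
"
```

```text
t 19.35 tcp [ 0.6128 -0.0846  0.261 ] yaw -29.4 gap 0.056 F [-0.5  0.2  0.2] j6 [-0.27  1.82]
 tool shift [0.0032 0.0027 0.11  ] turn [-0.09 -0.06  0.11]
```

Call:
carry_out:
  moves: [0.3, 0.002, 0.002, 0.02, 0, 0, 0, 0.3, 0, 0, 0.03, 0, 0, 0, 0.3, 0, 0, 0.03, 0, 0, 0, 0.3, 0, 0, 0.02, 0, 0, 0, 0.3, 0, 0, 0, 0, 0, 0]

```text
clock: 19.98
tcp_pos: [0.6111, -0.0814, 0.1603]
orientation: [-0.001, 0.968, -0.251, 0.001]
wrist_force: [0.9, -0.7, -0.2]
finger_gap: 0.0559
```

```bash
python3 -c "
from h import *
go([.6145,-.0885,.151],-29.5)
"
```

```text
t 19.98 tcp [ 0.6111 -0.0814  0.1603] yaw -29.1 gap 0.0559 F [ 0.9 -0.7 -0.2] j6 [-0.26  1.81]
 tool shift [0.0064 0.0046 0.0093] turn [-0.16 -0.04  0.41]
```

Call:
carry_out:
  moves: [0.3, 0.006, 0.004, 0.005, 0, 0, 0, 0.3, 0, 0, 0.003, 0, 0, 0, 0.3, 0, 0, 0, 0, 0, 0, 0.3, 0, 0, 0, 0, 0, 0, 0.3, 0, 0, 0, 0, 0, 0]

```text
clock: 20.6
tcp_pos: [0.6161, -0.0878, 0.1557]
orientation: [-0.001, 0.968, -0.251, 0.003]
wrist_force: [-0.3, -0.0, -0.9]
finger_gap: 0.0556
```

```bash
python3 -c "
from h import *
go([.6145,-.0885,.151],-29.5)
"
```

```text
t 20.6 tcp [ 0.6161 -0.0878  0.1557] yaw -29.0 gap 0.0556 F [-0.3 -0.  -0.9] j6 [-0.27  1.81]
 tool shift [-0.0011  0.0014  0.0047] turn [-0.24 -0.33  0.47]
```

Call:
carry_out:
  moves: [0.3, -0.001, 0.001, 0.0045, -0.2, -0.3, 0, 0.3, 0, 0, 0, 0, 0, 0, -1, 0, 0, 0, 0, 0, 0, -1, 0, 0, 0, 0, 0, 0, -1, 0, 0, 0, 0, 0, 0]
  squeeze: 70

```text
clock: 21.22
tcp_pos: [0.6141, -0.0879, 0.1511]
orientation: [-0.0, 0.968, -0.251, -0.0]
wrist_force: [-0.3, -0.0, 1.1]
finger_gap: 0.024
```

```bash
python3 -c "
from h import *
go([.6145,-.0885,.151],-29.5)
"
```

```text
t 21.23 tcp [ 0.6141 -0.0879  0.1511] yaw -29.0 gap 0.024 F [-0.3 -0.   1.1] j6 [-0.27  1.81]
 tool shift [0.0006 0.0004 0.0001] turn [-0.03  0.06  0.47]
```

Call:
carry_out:
  moves: [-1, 0, 0, -0.008, 0, 0, 0, -1, 0, 0, -0.015, 0, 0, 0, -1, 0, 0, -0.025, 0, 0, 0, -1, 0, 0, -0.025, 0, 0, 0, -1, -0.015, -0.005, -0.015, 0, 0, 0]

```text
clock: 21.85
tcp_pos: [0.6021, -0.0763, 0.2403]
orientation: [-0.0, 0.968, -0.251, -0.003]
wrist_force: [0.6, 0.1, -4.5]
finger_gap: 0.0237
```

Call:
carry_out:
  moves: [-1, -0.03, -0.011, -0.005, 0, 0, 0, -1, -0.038, -0.014, 0, 0, 0, 0, -1, -0.038, -0.014, 0, 0, 0, 0, -1, -0.038, -0.015, 0, 0, 0, 0, -1, -0.025, -0.025, 0, 0, 0, 0]

```text
clock: 22.48
tcp_pos: [0.4859, 0.0803, 0.2492]
orientation: [-0.001, 0.968, -0.252, -0.003]
wrist_force: [0.7, 0.3, -4.3]
finger_gap: 0.0238
```

```bash
python3 -c "
from h import *
go([.511,.292,.24],-29)
"
```

```text
t 22.48 tcp [0.4859 0.0803 0.2492] yaw -29.2 gap 0.0238 F [ 0.7  0.3 -4.3] j6 [-0.    2.08]
 tool shift [-0.0814 -0.197   0.0099] turn [-0.04  0.35 -0.23]
```

Call:
carry_out:
  moves: [-1, -0.016, -0.034, 0, 0, 0, 0, -1, -0.017, -0.04, 0, 0, 0, 0, -1, -0.017, -0.04, 0, 0, 0, 0, -1, -0.014, -0.034, 0, 0, 0, 0, -1, -0.008, -0.018, 0, 0, 0, 0]

```text
clock: 23.1
tcp_pos: [0.4965, 0.2685, 0.2521]
orientation: [-0.001, 0.968, -0.251, -0.003]
wrist_force: [0.3, -0.4, -5.0]
finger_gap: 0.0238
```

Call:
carry_out:
  moves: [-1, -0.002, -0.005, 0, 0, 0, 0, -1, 0, 0, 0, 0, 0, 0, -1, 0, 0, 0, 0, 0, 0, -1, 0, 0, 0, 0, 0, 0, -1, 0, 0, 0, 0, 0, 0]

```text
clock: 23.72
tcp_pos: [0.496, 0.2715, 0.2523]
orientation: [0.0, 0.968, -0.252, -0.004]
wrist_force: [0.1, -0.6, -5.1]
finger_gap: 0.0235
```

```bash
python3 -c "
from h import *
go([.511,.292,.24],-29)
ims=[]
for n in ('wrist','scene','side'):
    C,im=shot(n,n+'8.png'); p=proj(C,[.511,.292,.06]); print(n,p.round(1))
    # dark bore contour inside white block
    ims.append((n,im,p))
w=ims[0][1][60:340,110:400]; b=cv2.resize(ims[1][1][170:310,310:430],None,fx=2,fy=2); c=cv2.resize(ims[2][1][70:210,160:280],None,fx=2,fy=2)
o=np.zeros((560,800,3),np.uint8); w2=cv2.resize(w,None,fx=1.9,fy=1.9); o[:532,:551]=w2; o[:280,555:795]=b;o[280:560,555:795]=c
cv2.imwrite('pics/all8.png',o)
"
```

```text
t 23.73 tcp [0.496  0.2715 0.2523] yaw -29.1 gap 0.0235 F [ 0.1 -0.6 -5.1] j6 [0.36 2.44]
 tool shift [ 0.0032 -0.0252  0.0122] turn [ 0.12  0.42 -0.15]
wrist [260.5 149.3]
scene [364.1 264.4]
side [215.3 135.1]
```

View pics/all8.png

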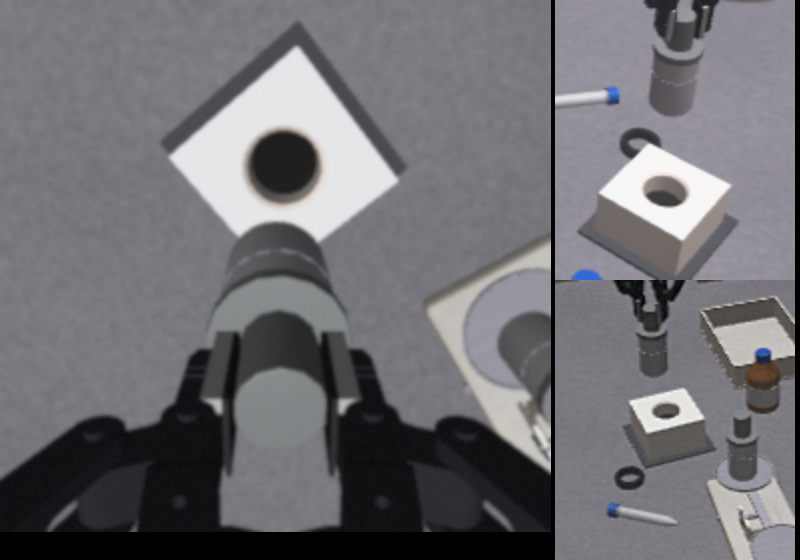

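The wrist view shows the bore clear ahead of the upright bucket: mouth centre at about (259,148), knob top at about (258,274). I'll fit both numerically.

```bash
cat >> h.py <<'E'
def bore(n,im,C,z=.06,g=(.511,.292)):
    p=proj(C,[g[0],g[1],z]); k=cv2.resize(im,None,fx=4,fy=4,interpolation=cv2.INTER_CUBIC)
    m=(cv2.cvtColor(k,cv2.COLOR_BGR2GRAY)>165).astype(np.uint8)
    cs,h=cv2.findContours(m,cv2.RETR_CCOMP,cv2.CHAIN_APPROX_NONE)
    for c,hh in zip(cs,h[0]):
        if hh[3]>=0 and cv2.contourArea(c)>800:
            e=cv2.fitEllipse(cv2.convexHull(c)); uv=(np.array(e[0])-1.5)/4
            if np.hypot(*(uv-p))<15: print(n,uv.round(1),np.round(e[1],1)/4,ray(C,uv,z).round(4))
E
python3 -c "
from h import *
for n in ('wrist','scene','side'): bore(n,cv2.imread('pics/%s8.png'%n),cam(n))
C=cam('wrist'); s=env.get_state(); z=s['tcp_pos'][2]
im=cv2.imread('pics/wrist8.png'); g=cv2.GaussianBlur(cv2.cvtColor(im,cv2.COLOR_BGR2GRAY),(3,3),0)
print(g[180:300:3,258]); print(g[272,222:296:2]); print(g[205,215:300:2]); print(g[190,215:300:2])
for p in [(258,274)]: print('knobtop',ray(C,p,z+.0135),s['tcp_pos'])
print('pred knobtop',proj(C,s['tcp_pos']+[0,0,.0135]),'foot',proj(C,s['tcp_pos']-[0,0,.0985]),'cap',proj(C,s['tcp_pos']-[0,0,.0225]))
"
```

```text
wrist [258.6 147.1] [40.2 40.4] [0.5103 0.2957 0.06  ]
scene [364.7 265.4] [15.725 22.3  ] [0.5121 0.2947 0.06  ]
side [215.1 135. ] [ 8.75  14.425] [0.5104 0.2931 0.06  ]
[ 67  69  70  74  97  77  76  62  70 137 140 139 139 139 124  54  49  49
  49  49  49  49  48  49  67 137 137 136 136 135 134 133 133 132 133 132
 131 132 130 126]
[163 182 140  61  33  52 120 134 135 135 134 134 134 134 134 134 134 134
 134 134 133 133 133 133 133 133 133 133 132 119  55  34  61 138 182 164
 111]
[119 120 122 122 122 120 117 111 106  96  93  87  77  66  63  68  74  76
  80  85  92  98  97  88  75  61  53  49  47  50  57  62  69  88 104 120
 119 118 121 123 122 120 118]
[121 119 119 122 124 122 120 121 116  96  89  88  89  88  86  85  85  86
  86  81  80  83  87  82  73  68  64  62  60  60  60  71 105 117 118 118
 118 119 119 119 119 118 118]
knobtop [0.49684902 0.27162575 0.26575928] [0.49600709 0.27186124 0.25225928]
pred knobtop [256.28269645 274.34280337] foot [257.41090896 197.24841567] cap [256.79638479 239.24082766]
```

```bash
python3 -c "
from h import *
go([.5107,.2952,.185],-29)"
```

```text
t 23.88 tcp [0.496  0.2719 0.2523] yaw -29.1 gap 0.024 F [ 0.8  0.5 -4.3] j6 [0.36 2.44]
 tool shift [ 0.002  -0.0277  0.0672] turn [ 0.12  0.43 -0.12]
```

Call:
carry_out:
  moves: [-1, 0.001, -0.013, 0, 0.1, 0.4, 0, -1, 0.001, -0.011, 0.01, 0, 0, 0, -1, 0, -0.002, 0.025, 0, 0, 0, -1, 0, 0, 0.02, 0, 0, 0, -1, 0, 0, 0.003, 0, 0, 0]

```text
clock: 24.5
tcp_pos: [0.5128, 0.2975, 0.1907]
orientation: [-0.001, 0.968, -0.251, 0.0]
wrist_force: [-0.3, -0.9, -3.8]
finger_gap: 0.0238
```

```bash
python3 -c "
from h import *
go([.5107,.2952,.165],-29)"
```

```text
t 24.5 tcp [0.5128 0.2975 0.1907] yaw -29.0 gap 0.0238 F [-0.3 -0.9 -3.8] j6 [0.39 2.47]
 tool shift [-0.0007  0.003   0.0257] turn [-0.06 -0.02 -0.04]
```

Call:
carry_out:
  moves: [-1, -0.0007, 0.003, 0.01, 0, 0, 0, -1, 0, 0, 0.012, 0, 0, 0, -1, 0, 0, 0, 0, 0, 0, -1, 0, 0, 0, 0, 0, 0, -1, 0, 0, 0, 0, 0, 0]

```text
clock: 25.12
tcp_pos: [0.5116, 0.2959, 0.1684]
orientation: [-0.001, 0.968, -0.25, 0.001]
wrist_force: [-0.2, -0.4, -4.7]
finger_gap: 0.0238
```

```bash
python3 -c "
from h import *
go([.5107,.2952,.16],-29)"
```

```text
t 25.12 tcp [0.5116 0.2959 0.1684] yaw -29.0 gap 0.0238 F [-0.2 -0.4 -4.7] j6 [0.39 2.47]
 tool shift [-0.0004  0.001   0.0084] turn [-0.15 -0.09 -0.01]
```

Call:
carry_out:
  moves: [-1, -0.0004, 0.001, 0.003, -0.1, -0.1, 0, -1, 0, 0, 0.003, 0, 0, 0, -1, 0, 0, 0.003, 0, 0, 0, -1, 0, 0, 0, 0, 0, 0, -1, 0, 0, 0, 0, 0, 0]

```text
clock: 25.75
tcp_pos: [0.5111, 0.2953, 0.1596]
orientation: [-0.001, 0.968, -0.251, 0.001]
wrist_force: [0.6, 0.5, -5.1]
finger_gap: 0.0241
```

```bash
python3 -c "
from h import *
go([.5107,.2952,.155],-29)"
```

```text
t 25.75 tcp [0.5111 0.2953 0.1596] yaw -29.0 gap 0.0241 F [ 0.6  0.5 -5.1] j6 [0.39 2.46]
 tool shift [-0.0003  0.0003  0.0045] turn [-0.11 -0.03 -0.02]
```

Call:
carry_out:
  moves: [-1, 0, 0, 0.002, 0, 0, 0, -1, 0, 0, 0.002, 0, 0, 0, -1, 0, 0, 0.0015, 0, 0, 0, -1, 0, 0, 0, 0, 0, 0, -1, 0, 0, 0, 0, 0, 0]

```text
clock: 26.38
tcp_pos: [0.5114, 0.2952, 0.1537]
orientation: [-0.001, 0.968, -0.251, 0.001]
wrist_force: [0.1, -0.2, -4.4]
finger_gap: 0.024
```

```bash
python3 -c "
from h import *
go([.5107,.2952,.15],-29); print(env.get_state()['ft_torque'])"
```

```text
t 26.38 tcp [0.5114 0.2952 0.1537] yaw -29.0 gap 0.024 F [ 0.1 -0.2 -4.4] j6 [0.39 2.46]
 tool shift [-0.0006  0.0003  0.0037] turn [-0.11 -0.06 -0.03]
[ 0.01437871 -0.03613618 -0.00263879]
```

Call:
carry_out:
  moves: [-1, -0.0003, 0, 0.002, 0, 0, 0, -1, 0, 0, 0.002, 0, 0, 0, -1, 0, 0, 0.002, 0, 0, 0, -1, 0, 0, 0.001, 0, 0, 0, -1, 0, 0, 0, 0, 0, 0]

```text
clock: 27.0
tcp_pos: [0.5114, 0.2953, 0.1464]
orientation: [-0.001, 0.968, -0.251, 0.001]
wrist_force: [0.9, -0.4, -3.9]
finger_gap: 0.0238
```

```bash
python3 -c "
from h import *
go([.5107,.2952,.14],-29); print(env.get_state()['ft_torque'])"
```

```text
t 27.0 tcp [0.5114 0.2953 0.1464] yaw -29.0 gap 0.0238 F [ 0.9 -0.4 -3.9] j6 [0.39 2.47]
 tool shift [-0.0005  0.0004  0.0064] turn [-0.12 -0.09 -0.04]
[-0.06196021 -0.09305197  0.06939068]
```

Call:
carry_out:
  moves: [-1, 0, 0, 0.002, 0, 0, 0, -1, 0, 0, 0.002, 0, 0, 0, -1, 0, 0, 0.002, 0, 0, 0, -1, 0, 0, 0.001, 0, 0, 0, -1, 0, 0, 0, 0, 0, 0]

```text
clock: 27.62
tcp_pos: [0.5114, 0.2953, 0.1389]
orientation: [-0.001, 0.968, -0.251, 0.001]
wrist_force: [0.3, -0.3, -4.6]
finger_gap: 0.0238
```

Call:
carry_out:
  moves: [-1, 0, 0, 0.002, 0, 0, 0, -1, 0, 0, 0.002, 0, 0, 0, -1, 0, 0, 0.001, 0, 0, 0, -1, 0, 0, 0, 0, 0, 0, -1, 0, 0, 0, 0, 0, 0]

```text
clock: 28.25
tcp_pos: [0.5116, 0.2955, 0.1345]
orientation: [-0.001, 0.968, -0.251, 0.001]
wrist_force: [0.1, -0.6, -3.9]
finger_gap: 0.0239
```

Call:
carry_out:
  moves: [-1, 0, 0, 0.0015, 0, 0, 0, -1, 0, 0, 0.0015, 0, 0, 0, -1, 0, 0, 0.001, 0, 0, 0, -1, 0, 0, 0, 0, 0, 0, -1, 0, 0, 0, 0, 0, 0]

```text
clock: 28.88
tcp_pos: [0.5117, 0.296, 0.1339]
orientation: [-0.002, 0.968, -0.25, 0.003]
wrist_force: [-1.0, -1.5, -0.1]
finger_gap: 0.0239
```

Call:
carry_out:
  moves: [-1, 0, 0, 0.0015, 0, 0, 0, -1, 0, 0, 0.0015, 0, 0, 0, -1, 0, 0, 0.001, 0, 0, 0, -1, 0, 0, 0, 0, 0, 0, -1, 0, 0, 0, 0, 0, 0]

```text
clock: 29.5
tcp_pos: [0.5117, 0.2961, 0.1335]
orientation: [-0.003, 0.968, -0.25, 0.004]
wrist_force: [-2.5, -2.3, 3.2]
finger_gap: 0.0239
```

```bash
python3 -c "
from h import *
go([.5110,.2952,.1335],-29); print(env.get_state()['ft_torque'])"
```

```text
t 29.5 tcp [0.5117 0.2961 0.1335] yaw -29.0 gap 0.0239 F [-2.5 -2.3  3.2] j6 [0.39 2.47]
 tool shift [-0.0001  0.0012 -0.    ] turn [-0.45 -0.3   0.01]
[-0.46963442  0.57434861 -0.03171949]
```

Call:
carry_out:
  moves: [-1, 0, 0.001, -0.001, -0.5, -0.3, 0, -1, 0, 0, 0, -0.2, -0.1, 0, -1, 0, 0, 0, 0, 0, 0, -1, 0, 0, 0, 0, 0, 0, -1, 0, 0, 0, 0, 0, 0]

```text
clock: 30.12
tcp_pos: [0.5122, 0.2959, 0.1339]
orientation: [0.002, 0.968, -0.25, -0.001]
wrist_force: [-0.9, -0.5, 1.4]
finger_gap: 0.0237
```

```bash
python3 -c "
from h import *
go([.5112,.2952,.1335],-29); print(env.get_state()['ft_torque'])"
```

```text
t 30.12 tcp [0.5122 0.2959 0.1339] yaw -29.0 gap 0.0237 F [-0.9 -0.5  1.4] j6 [0.39 2.47]
 tool shift [-0.0005  0.0011  0.0004] turn [0.21 0.11 0.01]
[-0.10476573  0.25678107  0.01287092]
```

Call:
carry_out:
  moves: [-1, 0, 0, 0.0015, 0.1, 0.1, 0, -1, 0, 0, 0.0015, 0, 0, 0, -1, 0, 0, 0.0015, 0, 0, 0, -1, 0, 0, 0.001, 0, 0, 0, -1, 0, 0, 0, 0, 0, 0]

```text
clock: 30.75
tcp_pos: [0.512, 0.2961, 0.1336]
orientation: [-0.0, 0.968, -0.25, 0.001]
wrist_force: [-1.8, -0.9, 3.0]
finger_gap: 0.0238
```

```bash
python3 -c "
from h import *
go([.5117,.2957,.1335],-29); print(env.get_state()['ft_torque'])"
```

```text
t 30.75 tcp [0.512  0.2961 0.1336] yaw -29.0 gap 0.0238 F [-1.8 -0.9  3. ] j6 [0.39 2.47]
 tool shift [-0.      0.0005  0.0001] turn [-0.09 -0.14  0.03]
[-0.30494809  0.39620227  0.02676272]
```

Call:
carry_out:
  moves: [-1, -0.0003, 0.0004, 0.0025, -0.1, -0.1, 0, -1, 0, 0, 0.0025, -0.1, -0.1, 0, -1, 0, 0, 0.0025, 0, 0, 0, -1, 0, 0, 0.001, 0, 0, 0, -1, 0, 0, 0.001, 0, 0, 0]

```text
clock: 31.38
tcp_pos: [0.5121, 0.2963, 0.1327]
orientation: [-0.001, 0.968, -0.25, 0.002]
wrist_force: [-3.6, -1.2, 7.6]
finger_gap: 0.0239
```

```bash
python3 -c "
from h import *
go([.5117,.2957,.1335],-29); print(env.get_state()['ft_torque'])"
```

```text
t 31.38 tcp [0.5121 0.2963 0.1327] yaw -28.9 gap 0.0239 F [-3.6 -1.2  7.6] j6 [0.39 2.47]
 tool shift [-0.      0.0007 -0.0008] turn [-0.23 -0.23  0.05]
[-0.40167896  0.83476525 -0.03401528]
```

Call:
carry_out:
  moves: [-1, -0.0003, 0.0004, 0.002, -0.2, -0.2, 0, -1, 0, 0, 0.0015, 0, 0, 0, -1, 0, 0, 0.0005, 0, 0, 0, -1, 0, 0, 0.0005, 0, 0, 0, -1, 0, 0, 0, 0, 0, 0]

```text
clock: 32.0
tcp_pos: [0.5118, 0.2961, 0.1334]
orientation: [-0.001, 0.968, -0.25, 0.002]
wrist_force: [-3.0, -1.1, 3.4]
finger_gap: 0.0236
```

Call:
carry_out:
  moves: [-1, 0, 0, 0.0003, 0, 0, 0, -1, 0, 0, 0, 0, 0, 0, -1, 0, 0, 0.0003, 0, 0, 0, -1, 0, 0, 0, 0, 0, 0, -1, 0, 0, 0, 0, 0, 0]

```text
clock: 32.62
tcp_pos: [0.5118, 0.296, 0.1332]
orientation: [-0.001, 0.968, -0.25, 0.003]
wrist_force: [-1.6, -1.2, 4.5]
finger_gap: 0.024
```

```bash
python3 -c "
from h import *
go([.5117,.2957,.1335],-29); print(env.get_state()['ft_torque'])"
```

```text
t 32.62 tcp [0.5118 0.296  0.1332] yaw -28.9 gap 0.024 F [-1.6 -1.2  4.5] j6 [0.39 2.47]
 tool shift [ 0.0001  0.0004 -0.0003] turn [-0.24 -0.25  0.06]
[-0.3005422   0.50835319  0.01125046]
```

Call:
carry_out:
  moves: [-1, 0, 0.0003, 0.002, -0.1, -0.1, 0, -1, 0, 0, 0.002, 0, 0, 0, -1, 0, 0, 0.002, 0, 0, 0, -1, 0, 0, 0.002, 0, 0, 0, -1, 0, 0, 0.002, 0, 0, 0]

```text
clock: 33.25
tcp_pos: [0.5121, 0.2965, 0.132]
orientation: [-0.003, 0.968, -0.25, 0.004]
wrist_force: [-6.3, -3.4, 16.5]
finger_gap: 0.0237
```

Call:
carry_out:
  moves: [-1, 0, 0.0005, 0.0006, -0.3, -0.2, 0, -1, 0, 0, 0.001, 0, 0, 0, -1, 0, 0, 0.001, 0, 0, 0, -1, 0, 0, 0.001, 0, 0, 0, -1, 0, 0, 0.001, 0, 0, 0]

```text
clock: 33.88
tcp_pos: [0.512, 0.2963, 0.1327]
orientation: [-0.002, 0.968, -0.25, 0.003]
wrist_force: [-3.6, -1.9, 10.9]
finger_gap: 0.0235
```

Call:
carry_out:
  moves: [-1, 0, 0, 0.001, 0, 0, 0, -1, 0, 0, 0.0008, 0, 0, 0, -1, 0, 0, 0.001, 0, 0, 0, -1, 0, 0, 0.0008, 0, 0, 0, -1, 0, 0, 0.001, 0, 0, 0]

```text
clock: 34.5
tcp_pos: [0.5118, 0.2962, 0.1326]
orientation: [-0.003, 0.968, -0.25, 0.004]
wrist_force: [-4.0, -1.2, 10.3]
finger_gap: 0.0237
```

Call:
carry_out:
  moves: [-1, 0, 0, 0.0008, 0, 0, 0, -1, 0, 0, 0.001, 0, 0, 0, -1, 0, 0, 0.0008, 0, 0, 0, -1, 0, 0, 0.001, 0, 0, 0, -1, 0, 0, 0.0008, 0, 0, 0]

```text
clock: 35.12
tcp_pos: [0.5116, 0.2962, 0.1326]
orientation: [-0.004, 0.968, -0.25, 0.005]
wrist_force: [-3.9, -1.3, 9.7]
finger_gap: 0.0235
```

Call:
carry_out:
  moves: [-1, 0, 0, -0.0005, -0.3, -0.2, 0, -1, 0, 0, -0.0003, 0, 0, 0, -0.3, 0, 0, 0, 0, 0, 0, -0.1, 0, 0, 0, 0, 0, 0, 0.3, 0, 0, 0, 0, 0, 0]

```text
clock: 35.75
tcp_pos: [0.5121, 0.2964, 0.1321]
orientation: [-0.002, 0.968, -0.25, 0.003]
wrist_force: [0.1, -0.3, -0.2]
finger_gap: 0.0546
```

```bash
python3 -c "
from h import *
go([.5117,.2957,.1335],-29)"
```

```text
t 35.75 tcp [0.5121 0.2964 0.1321] yaw -28.9 gap 0.0546 F [ 0.1 -0.3 -0.2] j6 [0.39 2.46]
 tool shift [-0.      0.0008 -0.0015] turn [-0.27 -0.29  0.09]
```

Released with no load left on the wrist. I retreat straight up, then back toward the robot, and check.

Call:
carry_out:
  moves: [0.3, 0, 0, -0.01, 0, 0, 0, 0.3, 0, 0, -0.03, 0, 0, 0, 0.3, 0, 0, -0.045, 0, 0, 0, 0.3, 0, 0, -0.045, 0, 0, 0, 0.3, -0.01, 0.02, -0.01, 0, 0, 0]

```text
clock: 36.38
tcp_pos: [0.493, 0.2836, 0.2769]
orientation: [-0.002, 0.968, -0.25, 0.003]
wrist_force: [0.2, 1.3, 0.5]
finger_gap: 0.0554
```

Call:
carry_out:
  moves: [0.3, -0.02, 0.03, 0, 0, 0, 0, 0.3, -0.02, 0.03, 0, 0, 0, 0, 0.3, -0.01, 0.02, 0, 0, 0, 0, 0.3, 0, 0, 0, 0, 0, 0, 0.3, 0, 0, 0, 0, 0, 0]

```text
clock: 37.0
tcp_pos: [0.4097, 0.237, 0.2822]
orientation: [-0.005, 0.968, -0.25, 0.007]
wrist_force: [-0.1, 0.0, 0.9]
finger_gap: 0.0553
```

```bash
python3 -c "
from h import *
go([.5117,.2957,.1335],-29)
C,im=shot('scene','c9.png');C2,im2=shot('side','s9.png')
for c in (C,C2): print([proj(c,p).round(1) for p in ([.5115,.296,.0357+.112],[.602,.11,.052+.112],[.615,-.086,.072])])
a=cv2.resize(im[120:320,170:410],(420,350));b=cv2.resize(im2[60:260,150:350],(370,370));
o=np.zeros((370,790,3),np.uint8);o[:350,:420]=a;o[:,420:]=b;cv2.imwrite('pics/f9.png',o)
# bystander change
for n,x in(('scene',im),('side',im2)):
    d=cv2.absdiff(x,cv2.imread('pics/%s0.png'%n)).max(2)>45; cs=cv2.connectedComponentsWithStats(cv2.morphologyEx(d.astype(np.uint8),cv2.MORPH_OPEN,np.ones((3,3))))
    print(n,[tuple(r) for r in cs[2][1:] if r[4]>12])
"
```

```text
t 37.0 tcp [0.4097 0.237  0.2822] yaw -28.9 gap 0.0553 F [-0.1  0.   0.9] j6 [0.35 2.43]
 tool shift [ 0.0593 -0.0988  0.1506] turn [-0.72 -0.64  0.09]
[array([371. , 234.5]), array([275.5, 201.6]), array([220.4, 195.4])]
[array([213.4, 112. ]), array([253.4, 136.5]), array([274. , 202.9])]
scene [(np.int32(230), np.int32(0), np.int32(35), np.int32(41), np.int32(883)), (np.int32(370), np.int32(0), np.int32(59), np.int32(120), np.int32(2695)), (np.int32(391), np.int32(0), np.int32(11), np.int32(13), np.int32(70)), (np.int32(407), np.int32(0), np.int32(12), np.int32(20), np.int32(188)), (np.int32(423), np.int32(0), np.int32(10), np.int32(15), np.int32(94)), (np.int32(393), np.int32(16), np.int32(3), np.int32(5), np.int32(15)), (np.int32(428), np.int32(17), np.int32(11), np.int32(8), np.int32(60)), (np.int32(392), np.int32(31), np.int32(6), np.int32(7), np.int32(33)), (np.int32(477), np.int32(51), np.int32(6), np.int32(3), np.int32(18)), (np.int32(427), np.int32(63), np.int32(44), np.int32(23), np.int32(590)), (np.int32(395), np.int32(68), np.int32(4), np.int32(5), np.int32(18)), (np.in
[... 2872 characters left out ...]
, np.int32(63), np.int32(85), np.int32(3070)), (np.int32(210), np.int32(222), np.int32(10), np.int32(9), np.int32(81)), (np.int32(209), np.int32(242), np.int32(4), np.int32(5), np.int32(19)), (np.int32(218), np.int32(242), np.int32(6), np.int32(9), np.int32(44)), (np.int32(211), np.int32(248), np.int32(5), np.int32(3), np.int32(15)), (np.int32(64), np.int32(279), np.int32(4), np.int32(4), np.int32(16)), (np.int32(231), np.int32(278), np.int32(10), np.int32(10), np.int32(84)), (np.int32(18), np.int32(284), np.int32(70), np.int32(100), np.int32(3122)), (np.int32(241), np.int32(291), np.int32(4), np.int32(6), np.int32(21)), (np.int32(234), np.int32(293), np.int32(5), np.int32(3), np.int32(15))]
```

View pics/f9.png

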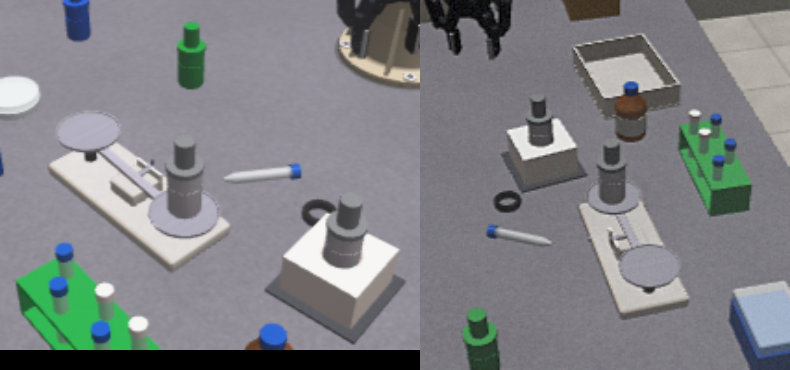

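The bucket in the cradle has its knob top at scene (370,234), predicted (371,234.5) for upright and seated. b1 stands on its pan, which has sunk now that it is alone. The image differences show only the moved buckets, the pans and the arm.

```bash
python3 -c "
from workcell import env
print(env.get_state()['clock'],env.hand_in())"
```

```text
the job is handed in; nothing more can be done
37.1 None
```

The job is done and handed in at 37.1 s; no verdict is reported.

**Weighing:** I set the two grey buckets on opposite pans and let go. The near pan (`pan_r`) sank, so its bucket is the heavier. The wrist force agreed, about 5 N against 3 N. The lighter bucket was left standing on the far pan.

**Cradle:** I lowered the heavier bucket into the bore, and it met the cushion at about 36 mm. I pressed with a wrist force of about 10–11 N for over a second, roughly 15 N on the cushion with the bucket's weight. Force rose about 8 N per mm, as expected for the cushion.

**Not ideal:**
- Just before the hold, the press reached 16.5 N at the wrist, about 21 N on the cushion. That is the highest reading between calls, and under 25 N.
- While pressing there was a side force of a few newtons, up to about 7 N, and a tilt of a few tenths of a degree.

**Last checks:** After letting go the wrist force was about zero. The bucket's knob top was within a pixel of where an upright, seated bucket should show. The lighter bucket was standing on its pan, and image comparison showed no change at the other things on the bench.

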